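# Lever the top sheet of a capsule filler into line and bolt it down

## Robot

A 7-joint arm with a two-finger parallel gripper is mounted at the origin on the work surface. World frame = base frame: x ahead of the robot, y to its left, z up, the work surface at z = 0. Lengths are in m, angles in rad, forces in N, time in s.
With the tool pointing down it reaches from about 0.35 to 0.9 m from the base axis. Payload 8.1 kg.
Tool frame: the origin (TCP) lies between the finger pads; the fingertips stand 11 mm ahead of it and the grasp point (between the pads) lies 8 mm behind it; z points along the fingers, y is the line along which they close (so a half turn about z gives the same grasp; the last joint's range is limited). The gripper opens to 92 mm and grips with 3 to 60 N. Pads are 19 mm wide; open, the fingers measure 130 mm over their backs; the gripper's body (75 mm by 190 mm) begins 47 mm behind the grasp point.
Start: joints at [1.128, 0.434, 0.025, 1.573, -0.012, 1.134, -0.075], TCP at [0.208, -0.589, 0.238] pointing down, gripper open.
Joint ranges: [-2.62, 2.62], [-0.44, 2.09], [-1.27, 1.32], [0.08, 2.57], [-1.32, 4.46], [0.12, 2], [-2.74, 2.74]. Speed limits (rad/s): [2.22, 2.22, 3.01, 3.01, 3.14, 3.14, 3.14].

## Interface

Orientations are given as a rotation vector (axis times angle).
In Python, from cell import observe, get_image, camera_params, sign_off gives the robot as it stands.
- The arm moves only by the shell command python3 -m pendant 'ROWS' [FORCE]. ROWS is JSON, one flat list of numbers, 7 for each row, row after row: the shift along the tool's x, y, z in m, then the turn, a rotation vector about the tool's x, y, z in rad, then the finger opening in m, from 0 to 0.0918. In form: [dx, dy, dz, rx, ry, rz, jaw, dx, dy, dz, rx, ry, rz, jaw, ...]. A call has 1 to 10 rows; each row shifts and turns the commanded pose from where the row before left it, along the tool's axes as they then stand; what a row does not reach is not made up. A row lasts 1/8 s, in which the tool goes at most 62.5 mm and 10.7 degrees, less where a joint would pass 70% of its speed; a pose out of reach is approached as far as the arm can. A call is refused whole if a number of a shift passes 0.0625 or a number of a turn 0.188, either way. A call with a gripper value outside its range is refused whole. The fingers move at their own pace and stop on an object; FORCE is the grip in N (left out, the last holds). Time passes only in rows, so rows that do not move let the fingers close. It gives the time, the measured TCP pose, the force, the opening and the grip force at its end, in the units of the state.
- observe(): the state, without advancing time (a new reading comes with each control period).
- get_image(name): name is "scene" or "top" or "wrist"; returns the picture (480x640x3 uint8, red, green, blue); there is no depth.
- camera_params(name): a dict with "intrinsics" (3x3 intrinsics, pixels), "eye" and "rotation" of the camera in the world; the wrist camera has in their place "T_tool_cam" (4x4, takes a point from camera to tool coordinates, whose origin is the TCP and whose axes are the flange's). Camera axes: x right, y down, z forward; pixel columns grow to the right and rows downward; lengths in m; the calibration is good to about 2 mm. A picture is of the moment at which its call begins: read the wrist's pose just before it. camera_params takes no time and is no camera call.
- sign_off(): hands the job in; it is judged then, once.
The state is a dict: "clock": time; "joints": joint angles; "dq": joint speeds; "joint_efforts": joint torques, N m; "position": TCP position; "ee_rot": TCP orientation; "force": force on the tool from outside, world axes, zero at the start; "ft_torque": the same for the moment, N m; "width": opening from 0.0 (shut) to 1.0 (fully open); "gripper_force": force on a finger pad.
Only numpy, scipy, OpenCV 4.12 (cv2) and the standard library are available. Lean on these libraries where they do the work, as an engineer would, in place of code of your own. Each camera call takes 0.05 s, during which the arm holds its last target. There are 200 camera calls.

## Task

The perforated top sheet of the capsule filler hangs on one bolt only and has swung out of line with the frame below it at the other end. Put the orange-handled tapered drift down through the open bolt hole of the sheet into the frame's hole beneath and lever the sheet across with it until the two holes line up (move the sheet only with the drift in the holes, not with the fingers), then take the drift out, stand it back in an empty hole of the white stand and fit the blue-knobbed bolt in its place, fully home under its head; feel your way and force nothing, and leave the other things on the bench as they are.

Things in the scene. Friction and masses are not known exactly. Their poses are not given: they have to be found in the camera images.
- filler: Steel capsule filler, fixed. Frame deck 150 (x) x 164 (y) mm, 12 mm thick, top 72 mm above the bench; on it the top sheet, 8 mm thick, top at 80 mm. A 36 mm lug at each y end: open bolt holes at y = -100 mm, fitted blue-knobbed bolt (36 mm above the sheet) at y = +100. Wire rails at x = +-94, 64 mm high. Origin on the bench under its middle. A second, complete filler at the left is no concern.
- frame_hole (a point): Centre of the frame's open bolt hole at the deck's top face, 72 mm above the bench, 8 mm below the sheet's top. Round, 14 mm wide, right through the 12 mm deck, then free down to the bench. Axes as the filler's. The frame does not give.
- sheet (a joint): Turn (rad) of the top sheet on its fitted bolt, 200 mm from the open hole. 0 = holes in line; positive puts the sheet's hole 200 mm x value towards the filler's +x. Starts at 0.016 to 0.0275 (3.2 to 5.5 mm out). The sheet drags: about 10 N sideways at the open hole moves it, it stays where left and cannot lift. A coarse reading (noise 0.01): average it or use sheet_hole.
- sheet_hole (a point): Centre of the sheet's open bolt hole at its top face, 80 mm above the bench; round, 14 mm wide, through the 8 mm sheet; moves with the sheet. In line, it is 8 mm straight above frame_hole.
- drift: Steel drift, 0.11 kg: orange handle 18 mm square, 5 to 65 mm above the origin; collar 22 mm wide, 5 mm thick; below it a 42 mm taper, 10 mm wide at the collar, 6 mm near the rounded tip. Origin on the axis under the collar, z towards the handle, x, y across the flats. Starts upright in a hole of the stand, collar on its top. At most 35 N on the filler. See drift_tip for its use.
- drift_tip (a point): The drift's tip, 42 mm below its origin. The drift is slimmer than the holes: merely put in, it leaves them out of line. Pushed towards the filler's -x it carries the sheet along against its drag; when it comes hard against the wall of the frame's hole the force climbs well beyond the drag and the holes are in line within about 0.5 mm.
- bolt: Bolt, 0.07 kg: plain shank 12.5 mm wide, 30 mm long, with a 2.5 mm lead to a 10 mm end; flange 24 mm wide, 5 mm thick; blue knob 36 (x) x 14 (y) mm, 5 to 36 mm above the origin. Origin on the axis under the flange, z up. No thread: it drops in, home when the flange lies on the sheet. Fits only if the holes are in line within 1.5 mm. Starts upright in the stand. At most 40 N on the filler.
- stand: White pin stand, 190 (x) x 50 (y) x 55 mm, fixed, with three upright holes 60 mm apart along x, 15 mm wide, 50 mm deep, holding the drift, the bolt and a spare pin in any order. Origin: middle of its underside.
- socket_a (a point): Mouth centre of the stand's hole at x = -60 mm, on its top face (55 mm above the bench).
- socket_b (a point): Mouth centre of the stand's middle hole, on its top face.
- socket_c (a point): Mouth centre of the stand's hole at x = +60 mm, on its top face.
- spare_pin: Short pin with a round black knob (18 mm wide, top 22 mm above the stand), in the remaining hole of the stand. Not needed; leave it. Origin: underside of its flange.
- amber: Amber bottle, 60 mm wide, 115 mm tall, white cap; leave it. Origin: middle of its underside.
- jar: White jar with a green lid, 56 mm wide, 62 mm tall; leave it. Origin: middle of its underside.
- spatula: Flat spatula, 200 mm long, white handle, lying on the bench; leave it. Origin: middle of its length, on the bench.
- beaker: Glass beaker, 68 mm wide, 85 mm tall, open at the top; leave it. Origin: middle of its underside.
Not all that is in view belongs to the job. What is meant by the bolt is not red, and is the smaller of those in its own colour.

How it is judged:
By the outcome, as a careful person would: the job done as asked, in the order asked, and still so for the second after the job is handed in, with the robot touching nothing.
It also fails if it takes over 61 s, if anything falls off the work surface, if the arm or the gripper's body presses on something with over 40 N, if the wrist force passes 120 N, or if a joint passes its speed limit or range.

## Working session

There is one attempt and no reset: what is moved stays moved. The work goes in short steps, Python scripts to look and compute and a shell command to move; the robot and the scene stay as the last step left them, time stands still between calls to the robot, and variables do not carry over. Pictures are saved under pics/ and viewed, at most 11 in all, crops included, and the job is handed in when it is done.

```bash
ls; mkdir -p pics; python3 - <<'E'
from cell import *
import cv2,numpy as np
s=observe();print({k:np.round(v,3) for k,v in s.items()})
for n in("scene","top"):
    im=get_image(n);cv2.imwrite(f"pics/{n}0.png",im[:,:,::-1]);p=camera_params(n);print(n,{k:np.round(v,4).tolist() for k,v in p.items()})
print({k:np.round(v,4).tolist() for k,v in camera_params("wrist").items()})
E
```

```text
pics
{'clock': np.float64(0.0), 'joints': array([ 1.128,  0.435,  0.025,  1.574, -0.012,  1.134, -0.075]), 'dq': array([ 0.001, -0.   , -0.002,  0.001,  0.001, -0.001,  0.002]), 'joint_efforts': array([-0.0000e+00, -6.6785e+01,  9.8500e-01, -3.1446e+01, -6.1000e-02,
        4.3000e-02,  0.0000e+00]), 'position': array([ 0.208, -0.589,  0.237]), 'ee_rot': array([-3.095e+00, -5.310e-01,  1.000e-03]), 'force': array([ 0.024,  0.478, -1.213]), 'ft_torque': array([0.017, 0.062, 0.028]), 'gripper_force': np.float64(0.0), 'width': np.float64(1.002)}
scene {'intrinsics': [[558.2433, 0.0, 323.0002], [0.0, 558.2433, 238.096], [0.0, 0.0, 1.0]], 'eye': [1.0445, 0.5347, 0.9095], 'rotation': [-1.0288, -2.5277, 0.9504]}
top {'intrinsics': [[550.0029, 0.0, 312.5551], [0.0, 550.0029, 239.64], [0.0, 0.0, 1.0]], 'eye': [0.4724, 0.0051, 1.4038], 'rotation': [-2.2214, 2.1705, -0.0725]}
{'intrinsics': [[411.2444, 0.0, 320.9225], [0.0, 411.2444, 236.2426], [0.0, 0.0, 1.0]], 'T_tool_cam': [[-0.0005, -0.9668, -0.2557, 0.0675], [1.0, -0.0006, 0.0006, 0.0006], [-0.0007, -0.2557, 0.9668, -0.147], [0.0, 0.0, 0.0, 1.0]]}
```

View pics/top0.png

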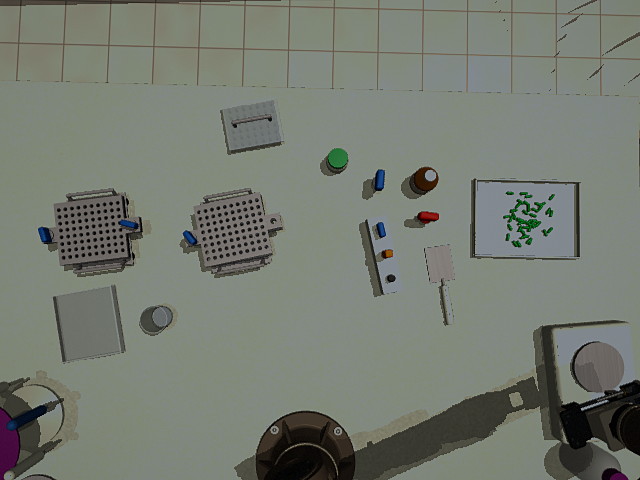

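View pics/scene0.png

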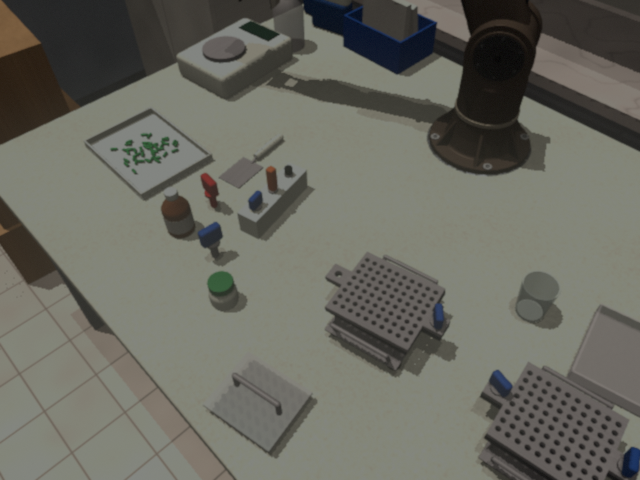

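The top view shows the filler with its open hole at (276,222) and fitted bolt at (190,238). The stand holds a blue knob at (381,230), the orange drift at (387,254) and the black spare pin at (391,279). There are three candidates for the bolt:
- **Blue (381,230):** the smaller blue one, in the stand. This one fits the description.
- **Blue (380,180):** larger, standing on the bench.
- **Red (428,217):** wrong colour.

I'll confirm this in a crop and measure.

```bash
cat > h.py <<'E'
from cell import *
import cv2,numpy as np
from scipy.spatial.transform import Rotation as R
def ray(n,uv,s=None):
    p=camera_params(n);K=np.array(p["intrinsics"]);d=np.linalg.inv(K)@[uv[0],uv[1],1]
    if n=="wrist":
        T=np.array(p["T_tool_cam"]);Rt=R.from_rotvec(s["ee_rot"]).as_matrix()
        return np.array(s["position"])+Rt@T[:3,3],Rt@T[:3,:3]@d
    M=np.array(p["rotation"]);M=R.from_rotvec(M).as_matrix() if M.size==3 else M
    return np.array(p["eye"]),M@d
def onz(n,uv,z,s=None):
    e,d=ray(n,uv,s);return e+d*(z-e[2])/d[2]
def blobs(im,lo,hi,amin=10):
    m=cv2.inRange(cv2.cvtColor(im,cv2.COLOR_RGB2HSV),lo,hi)
    n,l,st,c=cv2.connectedComponentsWithStats(m)
    return [(c[i].round(1),st[i,4],l==i) for i in range(1,n) if st[i,4]>=amin]
def rectof(mask):
    return cv2.minAreaRect(np.argwhere(mask)[:,::-1].astype(np.float32))
E
python3 - <<'E'
from h import *
im=cv2.imread("pics/top0.png")[:,:,::-1].copy()
sc=cv2.imread("pics/scene0.png")
cv2.imwrite("pics/crop1.png",np.hstack([cv2.resize(sc[140:320,150:350],(400,360),interpolation=2),cv2.resize(im[130:310,330:530,::-1],(400,360),interpolation=2)]))
for name,lo,hi in(("blue",(105,120,60),(125,255,255)),("orange",(8,150,120),(18,255,255))):
    for c,a,m in blobs(im,lo,hi,15): print(name,c,a,[np.round(v,1) for v in rectof(m)],onz("top",c,.085 if name=="blue" else .11).round(3))
for nm,uv,z in(("hole",(276,222),.08),("fit",(190,238),.105),("drift",(387,254),.12),("bolt",(381,230),.091),("spare",(391,279),.077),("standA",(366,220),.055),("standB",(377,295),.055)):print(nm,onz("top",uv,z).round(3))
E
```

```text
blue [380.2 178.8] 126 [array([380.2, 178.9]), array([ 6.9, 18.2]), np.float64(4.4)] [ 0.7   -0.165  0.085]
blue [127.1 223.2] 77 [array([127. , 223.1]), array([14.6,  5.1]), np.float64(14.0)] [0.578 0.441 0.085]
blue [381.4 228.9] 74 [array([381.4, 228.9]), array([14.1,  5.1]), np.float64(76.0)] [ 0.579 -0.17   0.085]
blue [ 42. 234.] 77 [array([ 42. , 233.9]), array([14.2,  5.1]), np.float64(71.6)] [0.547 0.643 0.085]
blue [188.5 236.8] 77 [array([188.4, 236.7]), array([14.2,  5.3]), np.float64(49.4)] [0.549 0.293 0.085]
blue [ 10.9 425. ] 64 [array([ 11., 425.]), array([8., 8.]), np.float64(90.0)] [0.097 0.692 0.085]
orange [388.6 253.2] 35 [array([389., 253.]), array([6., 6.]), np.float64(90.0)] [ 0.52  -0.185  0.11 ]
hole [0.59  0.084 0.08 ]
fit [0.545 0.285 0.105]
drift [ 0.517 -0.179  0.12 ]
bolt [ 0.575 -0.168  0.091]
spare [ 0.459 -0.196  0.077]
standA [ 0.602 -0.136  0.055]
standB [ 0.419 -0.166  0.055]
```

View pics/crop1.png

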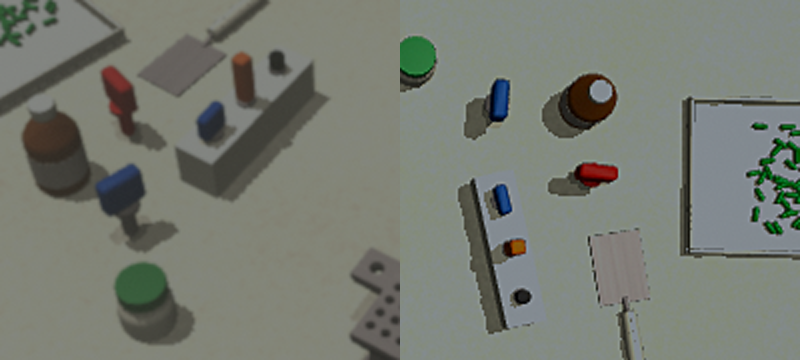

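The crop confirms it: the smaller blue knob (left half, about (211,121)) stands in the stand next to the orange drift (243,78) and the black pin (277,62). I'm moving above the drift.

```bash
python3 -m pendant '[0.0387,-0.0256,0,0,0,0,0.09,0.0387,-0.0256,0,0,0,0,0.08,0.0387,-0.0256,0,0,0,0,0.05,0.0387,-0.0256,0,0,0,0,0.05,0.0387,-0.0256,0,0,0,0,0.05,0.0387,-0.0256,0,0,0,0,0.05,0.0387,-0.0256,0,0,0,0,0.05,0.0387,-0.0256,0,0,0,0,0.05,0.0387,-0.0256,0,0,0,0,0.05,0.0387,-0.0256,0,0,0,0,0.05]' 40
python3 -m pendant '[0.0387,-0.0256,0,0,0,0,0.05,0,0,0,0,0,-0.162,0.05,0,0,0,0,0,-0.162,0.05,0,0,0,0,0,-0.162,0.05,0,0,0,0,0,-0.162,0.05,0,0,0,0,0,-0.162,0.05,0,0,0,0,0,-0.162,0.05,0,0,0,0,0,-0.162,0.05,0,0,0,0,0,-0.162,0.05,0,0,0,0,0,-0.162,0.05]'
cat >> h.py <<'E'
def grab(n,f):
    s=observe();im=get_image(n);cv2.imwrite("pics/"+f,im[:,:,::-1]);return s,im
def yaw(s): 
    M=R.from_rotvec(s["ee_rot"]).as_matrix();return np.degrees(np.arctan2(M[1,0],M[0,0])),M[:,2].round(3)
def totool(s,d): return (R.from_rotvec(s["ee_rot"]).as_matrix().T@np.array(d)).round(4)
E
python3 - <<'E'
from h import *
s,im=grab("wrist","w1.png");print(s["clock"],s["position"].round(4),yaw(s),s["joints"].round(2),s["width"])
for name,lo,hi,z in(("blue",(105,110,50),(128,255,255),.091),("orange",(5,130,90),(20,255,255),.12)):
    for c,a,m in blobs(im,lo,hi,60): print(name,c,a,[np.round(v,1) for v in rectof(m)],onz("wrist",c,z,s).round(4))
E
```

```text
clock: 1.35
position: [0.4884, -0.2177, 0.2375]
ee_rot: [-3.096, -0.531, 0.001]
force: [-0.1, -0.4, 0.1]
width: 0.543
gripper_force: 0.0
clock: 2.6
position: [0.5155, -0.1819, 0.2374]
ee_rot: [-1.949, -2.463, 0.001]
force: [0.0, 0.6, -0.5]
width: 0.545
gripper_force: 0.0
2.6 [ 0.5155 -0.1819  0.2374] (np.float64(103.30308019183342), array([-0.001,  0.   , -1.   ])) [ 0.6   0.35 -0.48  1.73  0.18  1.1   0.3 ] 0.5450026359579746
blue [406.4 227.8] 546 [array([406.5, 227. ]), array([14., 43.]), np.float64(90.0)] [ 0.5763 -0.1711  0.091 ]
blue [559.8 255. ] 1319 [array([560.3, 254.2]), array([60.2, 25. ]), np.float64(16.7)] [ 0.6935 -0.1649  0.091 ]
orange [325.7 237.4] 494 [array([325.7, 237.4]), array([23.5, 22.1]), np.float64(5.2)] [ 0.5183 -0.1844  0.12  ]
```

View pics/w1.png

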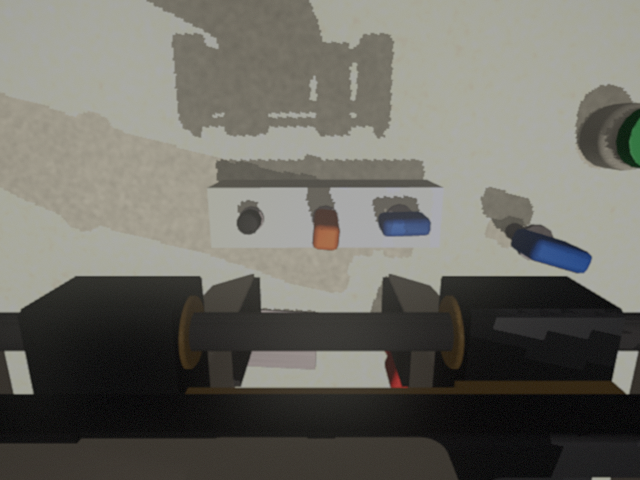

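The wrist view shows the drift's top face at (326,238), the bolt knob at (406,226) and the spare pin at (250,218). They sit 60 mm apart and the stand's yaw is 13°, which is consistent. I'm descending to grasp the drift.

```bash
python3 -m pendant '[-0.0031,0.0021,0.02,0,0,0,0.032,0,0,0.04,0,0,0,0.032,0,0,0.04,0,0,0,0.032,0,0,0.03,0,0,0,0.032,0,0,0.0124,0,0,0,0.032,0,0,0,0,0,0,0.0,0,0,0,0,0,0,0.0,0,0,0,0,0,0,0.0,0,0,0,0,0,0,0.0]' 50
python3 - <<'E'
from h import *
s=observe();print(s["clock"],s["position"].round(4),yaw(s),s["width"]*91.8,s["gripper_force"],s["force"])
E
```

```text
clock: 3.78
position: [0.5192, -0.1847, 0.0964]
ee_rot: [1.955, 2.457, 0.001]
force: [0.0, -0.0, 6.4]
width: 0.197
gripper_force: 50.0
3.775 [ 0.5192 -0.1847  0.0964] (np.float64(102.98699531771815), array([ 0.002, -0.001, -1.   ])) 18.04467696911241 50.00122368335724 [ 0.03915423 -0.02243001  6.43752227]
```

```bash
python3 -m pendant '[0,0,-0.02,0,0,0,0,0,0,-0.04,0,0,0,0,0,0,-0.04,0,0,0,0,0,0,-0.038,0,0,0,0,0.0372,0.0259,0,0,0,0,0,0.0372,0.0259,0,0,0,0,0,0.0372,0.0259,0,0,0,0,0,0.0372,0.0259,0,0,0,0,0,0.0372,0.0259,0,0,0,0,0,0,0,0,0,0,0,0]'
python3 - <<'E'
from h import *
s,im=grab("wrist","w2.png");print(s["clock"],s["position"].round(4),yaw(s),s["width"]*91.8,s["force"])
E
```

```text
clock: 5.03
position: [0.6033, 0.0309, 0.2335]
ee_rot: [-1.947, -2.464, -0.004]
force: [0.4, 0.5, -0.4]
width: 0.193
gripper_force: 50.0
5.025 [0.6033 0.0309 0.2335] (np.float64(103.35533018743256), array([ 0.   ,  0.003, -1.   ])) 17.717257979132587 [ 0.39634399  0.4620993  -0.44847347]
```

View pics/w2.png

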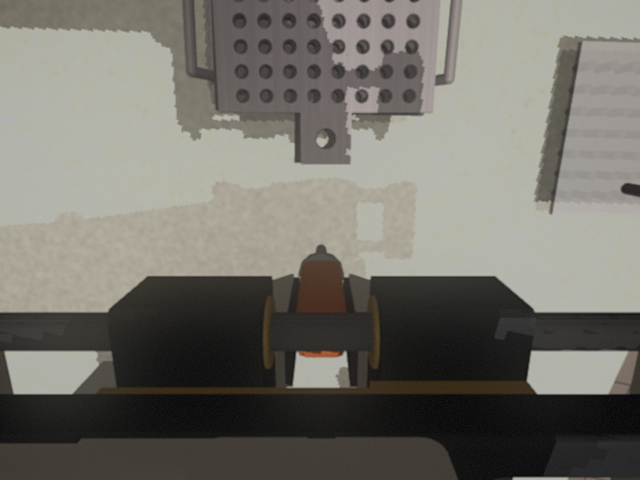

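The lug's open hole is at about (325,139), with bright bench showing through it. The drift tip is at about (321,247). I'll enlarge the hole.

```bash
python3 - <<'E'
from h import *
im=cv2.imread("pics/w2.png")
c=im[90:190,270:380];cv2.imwrite("pics/c2.png",cv2.resize(c,(770,700)[:2] if 0 else (660,600),interpolation=cv2.INTER_CUBIC))
g=cv2.cvtColor(im,cv2.COLOR_BGR2GRAY);print(g[126:153,310:342])
E
```

```text
[[104 106 106 107 106 106 104 106 107 104 105 106 107 106 108 107 106 107
  105 106 105 104 107 107 108 108 107 108 105 103 104 106]
 [106 106 106 108 107 106 105 106 106 108 105 105 105 104 101 100 100 100
  103 106 104 106 108 109 108 108 108 106 104 104 104 104]
 [104 104 106 106 106 107 106 105 105 104 104 102  98  93  87  82  82  85
   90  96 101 105 109 110 110 109 108 108 104 105 105 108]
 [104 106 107 109 105 106 107 105 106 103  97  93  89  82  70  65  66  68
   72  76  86  96 106 106 109 109 108 106 105 105 105 107]
 [105 104 106 106 107 107 105 105 101  95  92  95  95  90  78  69  63  67
   67  66  72  79  95 106 109 110 107 107 106 105 103 106]
 [105 105 105 107 108 105 105 103  96  93  96 100  98  98  93  81  69  67
   69  66  69  71  78  96 105 109 110 106 105 104 106 104]
 [106 105 105 107 107 106 103  95  94  98 105 104  99  98  96  91  79  72
   67  70  68  68  71  82 100 107 110 106 105 104 106 107]
 [105 105 107 107 109 106 100  95  98 103 114 115 105  99  98  96  90  76
   70  69  69  65  66  70  85 100 109 107 105 106 107 106]
 [104 104 107 107 107 103  99 102 10
[... 1791 characters left out ...]
6 110 112 108 108 106 105 107 108]
 [105 107 109 109 107 106 109 106 106 104 100  94  86  80  78  77  80  83
   83  90  94 103 109 110 110 109 110 109 106 106 106 107]
 [106 108 107 108 109 108 107 107 106 106 106 104 103 100  95  93  96  97
   99 104 106 110 111 110 110 109 108 108 106 108 106 108]
 [106 107 107 108 108 106 106 108 107 105 107 106 108 109 109 107 106 106
  107 108 107 110 113 111 109 110 109 107 106 107 106 109]
 [106 107 109 106 108 107 107 108 107 106 108 107 108 107 108 107 108 107
  109 105 108 108 108 110 109 110 112 107 105 106 107 109]
 [106 106 107 107 109 108 106 107 106 106 106 107 109 108 107 108 107 107
  107 106 105 107 109 109 109 109 110 107 106 108 106 108]]
```

View pics/c2.png

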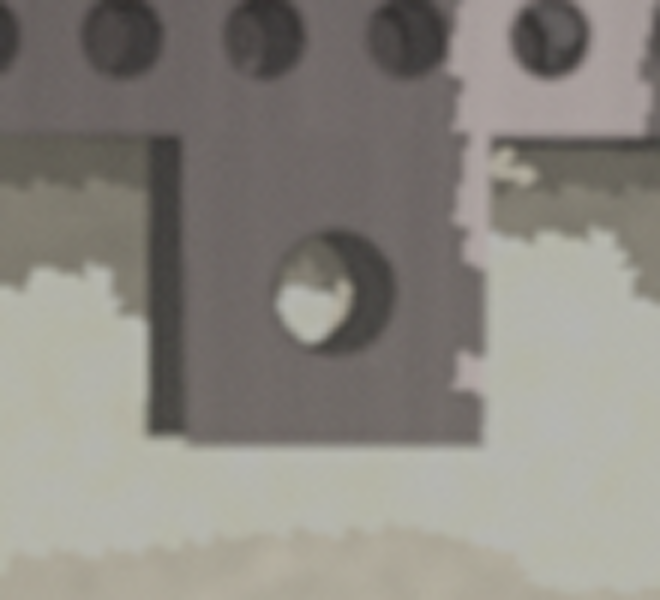

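```bash
python3 - <<'E'
from h import *
s=observe();p=s["position"];print(p.round(4),yaw(s))
h=onz("wrist",(325.7,138.8),.08,s);l=onz("wrist",(322.1,138.8),.078,s);t=onz("wrist",(321,250),p[2]-.0815,s)
print("sheet hole",h,"lens",l,"tip",t, "tip-TCP tool",totool(s,t-p))
a,b=onz("wrist",(296,165),.08,s),onz("wrist",(350,164),.08,s);print("lug width",np.linalg.norm(a-b))
e=onz("wrist",(300.5,140),.08,s),onz("wrist",(300.5,112),.08,s)
rows=[onz("wrist",q,.08,s) for q in((242.5,96),(410.5,96))];d=rows[1]-rows[0];print("sheet yaw",np.degrees(np.arctan2(d[1],d[0])),np.linalg.norm(d))
print("need by grasp-ref, tool",totool(s,np.r_[l[:2]+[.0009,-.0003],p[2]]-p),"by tip",totool(s,np.r_[(l-t)[:2],0]))
E
```

```text
[0.6029 0.028  0.2333] (np.float64(103.20037536406252), array([-0.   ,  0.001, -1.   ]))
sheet hole [0.59156282 0.08696907 0.08      ] lens [0.58908651 0.08633798 0.078     ] tip [0.60225154 0.02686239 0.15177396] tip-TCP tool [-0.001  -0.0009  0.0815]
lug width 0.03899320354178318
sheet yaw 13.169937072694367 0.1164074194407173
need by grasp-ref, tool [0.0594 0.0007 0.    ] by tip [0.0609 0.0008 0.    ]
```

The image was taken while the arm was still settling. I'll take it again at rest and use the shift of the patch.

```bash
python3 - <<'E'
from h import *
old=cv2.imread("pics/w2.png")
s,im=grab("wrist","w3.png");p=s["position"];print(s["clock"],p.round(4),yaw(s),abs(s["dq"]).max())
r=cv2.matchTemplate(im[:,:,::-1].copy(),old[118:170,285:365],cv2.TM_CCOEFF_NORMED);_,v,_,m=cv2.minMaxLoc(r);d=np.array(m)-(285,118);print(v,d)
h=onz("wrist",d+(325.7,138.8),.08,s);l=onz("wrist",d+(322.1,138.8),.078,s);t=onz("wrist",(321,250),p[2]-.0815,s)
print(h,l,"need grasp-ref",totool(s,np.r_[l[:2]+[.0009,-.0003],p[2]]-p),"by tip",totool(s,np.r_[(l-t)[:2],0]))
E
```

```text
5.075 [0.6029 0.028  0.2333] (np.float64(103.20037536406252), array([-0.   ,  0.001, -1.   ])) 0.039449243596702724
0.9355063438415527 [ 1 -4]
[0.59161863 0.08981526 0.08      ] [0.58914873 0.08920457 0.078     ] need grasp-ref [0.0622 0.0014 0.    ] by tip [0.0637 0.0015 0.    ]
```

```bash
python3 -m pendant '[0.031,0.0007,0,0,0,0,0,0.0315,0.0008,0,0,0,0,0,0,0,0.025,0,0,0,0,0,0,0.025,0,0,0,0,0,0,0,0,0,0,0,0,0,0,0,0,0,0,0,0,0,0,0,0,0]'
python3 - <<'E'
from h import *
s,im=grab("wrist","w4.png");p=s["position"];print(s["clock"],p.round(4),yaw(s),s["force"].round(2),abs(s["dq"]).max())
w=np.array([.5900,.0889]);print(totool(s,np.r_[w-p[:2],0]))
E
```

```text
clock: 6.0
position: [0.591, 0.0869, 0.1845]
ee_rot: [1.956, 2.457, 0.002]
force: [-0.0, -0.2, -0.7]
width: 0.193
gripper_force: 50.0
6.0 [0.591  0.0869 0.1845] (np.float64(102.95782843218595), array([ 0.002,  0.   , -1.   ])) [-0.04 -0.23 -0.67] 0.0048456577506390455
[ 0.0022 -0.0005 -0.    ]
```

```bash
python3 - <<'E'
from h import *
im=cv2.imread("pics/w4.png");cv2.imwrite("pics/c4.png",cv2.resize(im[150:300,230:430],(800,600),interpolation=cv2.INTER_CUBIC))
E
```

```text
(no output)
```

View pics/c4.png

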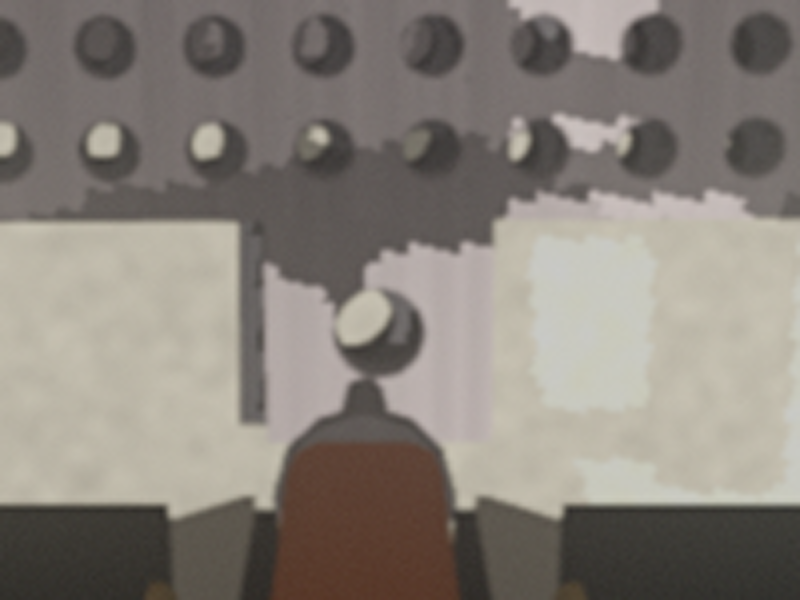

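The hole rim is centred at crop (379,333), which is (324.8,233.3) in the full picture. The lens centre is at column 320.8 and the tip at column 321.4. Next I'll check the fore-aft offset.

```bash
python3 - <<'E'
from h import *
s=observe();p=s["position"];print(p.round(4))
h=onz("wrist",(324.75,233.3),.08,s);l=onz("wrist",(320.9,233.3),.078,s);t=onz("wrist",(321.4,150+390/4),p[2]-.0805,s)
print(h,l,t,totool(s,np.r_[(h-p)[:2],0]),totool(s,np.r_[(l-p)[:2],0]),"by tip",totool(s,np.r_[(l-t)[:2],0]))
E
```

```text
[0.5909 0.087  0.1844]
[0.59183649 0.09033918 0.08      ] [0.58958485 0.08929495 0.078     ] [0.59024377 0.08761384 0.10393658] [0.003  0.0016 0.    ] [ 0.0025 -0.0008 -0.    ] by tip [ 0.0018 -0.0003 -0.    ]
```

```bash
python3 -m pendant '[0.0025,-0.0005,0,0,0,0,0,0,0,0.01,0,0,0,0,0,0,0.008,0,0,0,0,0,0,0,0,0,0,0,0,0,0.004,0,0,0,0,0,0,0.002,0,0,0,0,0,0,0,0,0,0,0]'
python3 -m pendant '[0,0,0.004,0,0,0,0,0,0,0,0,0,0,0]'
```

```text
clock: 6.92
position: [0.5892, 0.0894, 0.1592]
ee_rot: [-1.956, -2.459, 0.0]
force: [-0.4, 0.0, -0.8]
width: 0.191
gripper_force: 50.0
clock: 7.18
position: [0.5891, 0.0893, 0.155]
ee_rot: [-1.956, -2.458, 0.001]
force: [0.4, 0.0, -0.8]
width: 0.192
gripper_force: 50.0
```

Tip is now at about z = 0.0716 with no contact, so it is inside the sheet hole. I'm going on gently into the frame hole.

```bash
python3 -m pendant '[0,0,0.003,0,0,0,0,0,0,0.003,0,0,0,0,0,0,0,0,0,0,0]'
python3 -m pendant '[0,0,0.004,0,0,0,0,0,0,0.003,0,0,0,0,0,0,0,0,0,0,0]'
```

```text
clock: 7.55
position: [0.5893, 0.0895, 0.1491]
ee_rot: [-1.956, -2.459, 0.0]
force: [0.7, 1.2, -1.2]
width: 0.192
gripper_force: 50.0
clock: 7.92
position: [0.5894, 0.0895, 0.1421]
ee_rot: [1.956, 2.459, 0.0]
force: [1.4, 1.3, -1.5]
width: 0.193
gripper_force: 50.0
```

```bash
python3 -m pendant '[0,0,0.004,0,0,0,0,0,-0.001,0,0,0,0,0,0,-0.001,0,0,0,0,0,0,0,0,0,0,0,0]' 60
python3 -m pendant '[0,-0.001,0,0,0,0,0,0,0,0,0,0,0,0]'
python3 -c "
from h import *
s=observe();print(yaw(s),totool(s,s['force']),s['ft_torque'].round(2))"
```

```text
clock: 8.43
position: [0.589, 0.0895, 0.1388]
ee_rot: [1.954, 2.457, 0.005]
force: [7.0, 1.5, -3.9]
width: 0.196
gripper_force: 60.0
clock: 8.68
position: [0.5888, 0.0895, 0.139]
ee_rot: [1.954, 2.456, 0.007]
force: [8.7, 2.9, -4.0]
width: 0.191
gripper_force: 60.0
(np.float64(102.99817239760675), array([ 0.005,  0.002, -1.   ])) [0.9078 9.0903 4.0956] [ 0.55 -2.61 -0.  ]
```

```bash
python3 -m pendant '[0,-0.001,0,0,0,0,0,0,0,0,0,0,0,0]'
python3 -m pendant '[0,-0.001,0,0,0,0,0,0,0,0,0,0,0,0]'
python3 -m pendant '[0,-0.001,0,0,0,0,0,0,0,0,0,0,0,0]'
python3 -c "
from h import *
s=observe();print(yaw(s),totool(s,s['force']),s['ft_torque'].round(2),s['joints'].round(2)); print({k:v for k,v in s.items() if k not in('joints','dq','joint_efforts')}.keys())"
```

```text
clock: 8.93
position: [0.588, 0.0893, 0.1391]
ee_rot: [1.954, 2.456, 0.008]
force: [9.4, 3.1, -5.2]
width: 0.193
gripper_force: 60.0
clock: 9.18
position: [0.5871, 0.0891, 0.1391]
ee_rot: [1.954, 2.456, 0.008]
force: [10.5, 2.4, -5.3]
width: 0.192
gripper_force: 60.0
clock: 9.43
position: [0.5861, 0.0889, 0.1391]
ee_rot: [1.954, 2.456, 0.008]
force: [9.9, 2.4, -6.1]
width: 0.186
gripper_force: 60.0
(np.float64(102.99680443465404), array([ 0.006,  0.002, -1.   ])) [ 0.0927 10.1417  6.1493] [ 0.73 -2.77 -0.03] [ 0.11  0.53 -0.5   1.74  0.31  0.94 -0.29]
dict_keys(['clock', 'position', 'ee_rot', 'force', 'ft_torque', 'gripper_force', 'width'])
```

```bash
for i in 1; do :; done; python3 -m pendant '[0,-0.001,0,0,0,0,0,0,0,0,0,0,0,0]'|sed -n '1,2p;4p'
python3 -m pendant '[0,-0.001,0,0,0,0,0,0,0,0,0,0,0,0]'|sed -n '1,2p;4p'
python3 -m pendant '[0,-0.0007,0,0,0,0,0,0,0,0,0,0,0,0]'|sed -n '1,2p;4p'
```

```text
clock: 9.68
position: [0.5851, 0.0888, 0.1391]
force: [9.2, 2.1, -4.6]
clock: 9.93
position: [0.5842, 0.0886, 0.1391]
force: [9.5, 2.3, -6.3]
clock: 10.18
position: [0.5837, 0.0885, 0.1392]
force: [10.2, 2.9, -5.2]
```

```bash
python3 -m pendant '[0,-0.0007,0,0,0,0,0,0,0,0,0,0,0,0]'|sed -n '1,2p;4p'
python3 -m pendant '[0,-0.0007,0,0,0,0,0,0,0,0,0,0,0,0]'|sed -n '1,2p;4p'
python3 -m pendant '[0,-0.0007,0,0,0,0,0,0,0,0,0,0,0,0]'|sed -n '1,2p;4p'
```

```text
clock: 10.42
position: [0.5835, 0.0884, 0.1393]
force: [11.5, 3.5, -6.8]
clock: 10.68
position: [0.5833, 0.0884, 0.1395]
force: [12.8, 3.8, -7.3]
clock: 10.92
position: [0.5831, 0.0883, 0.1396]
force: [13.9, 3.4, -6.6]
```

Travel has stalled and the force is rising, so the drift is against the frame's wall. I'll push a little more to be sure, staying well under 35 N.

```bash
python3 -m pendant '[0,-0.0015,0,0,0,0,0,0,0,0,0,0,0,0]'|sed -n '1,4p'
python3 -m pendant '[0,-0.0015,0,0,0,0,0,0,0,0,0,0,0,0]'|sed -n '1,4p'
python3 -m pendant '[0,-0.0015,0,0,0,0,0,0,0,0,0,0,0,0]'|sed -n '1,4p'
```

```text
clock: 11.18
position: [0.5827, 0.0882, 0.1399]
ee_rot: [1.952, 2.454, 0.016]
force: [17.0, 3.8, -8.5]
clock: 11.42
position: [0.5823, 0.0881, 0.1403]
ee_rot: [1.951, 2.453, 0.019]
force: [20.4, 3.6, -9.7]
clock: 11.68
position: [0.5817, 0.0881, 0.1406]
ee_rot: [1.951, 2.452, 0.021]
force: [21.9, 4.9, -10.7]
```

```bash
python3 -m pendant '[0,0.004,0,0,0,0,0,0,0.004,0,0,0,0,0,0,0.0035,0,0,0,0,0,0,0,0,0,0,0,0]'
python3 -c "
from h import *
s=observe();print(yaw(s),totool(s,s['force']),s['ft_torque'].round(2))"
```

```text
clock: 12.18
position: [0.5848, 0.0883, 0.1378]
ee_rot: [-1.955, -2.458, 0.003]
force: [0.5, -0.3, -1.3]
width: 0.19
gripper_force: 60.0
(np.float64(103.0021194470326), array([-0.002, -0.001, -1.   ])) [-0.4105  0.4255  1.3233] [ 0.01 -0.35 -0.03]
```

```bash
python3 -m pendant '[0,0,-0.01,0,0,0,0,0,0,-0.025,0,0,0,0,0,0,-0.03,0,0,0,0,0,0,-0.03,0,0,0,0,-0.03,0,0,0,0,0,0,-0.03,0,0,0,0,0,0,0,0,0,0,0,0,0,0,0,0,0,0,0,0]' 50
python3 - <<'E'
from h import *
s,im=grab("wrist","w5.png");print(s["clock"],s["position"].round(4),yaw(s),s["width"]*91.8,s["force"].round(2),abs(s["dq"]).max())
cv2.imwrite("pics/c5.png",cv2.resize(im[60:300,220:440,::-1],(550,600),interpolation=cv2.INTER_CUBIC))
E
```

```text
clock: 13.18
position: [0.5985, 0.0307, 0.2336]
ee_rot: [-1.955, -2.458, -0.0]
force: [-0.2, 1.0, -1.0]
width: 0.195
gripper_force: 50.0
13.175 [0.5985 0.0307 0.2336] (np.float64(103.01623240676729), array([-0.,  0., -1.])) 17.882124363589647 [-0.17  0.97 -1.03] 0.013616618188100003
```

View pics/c5.png

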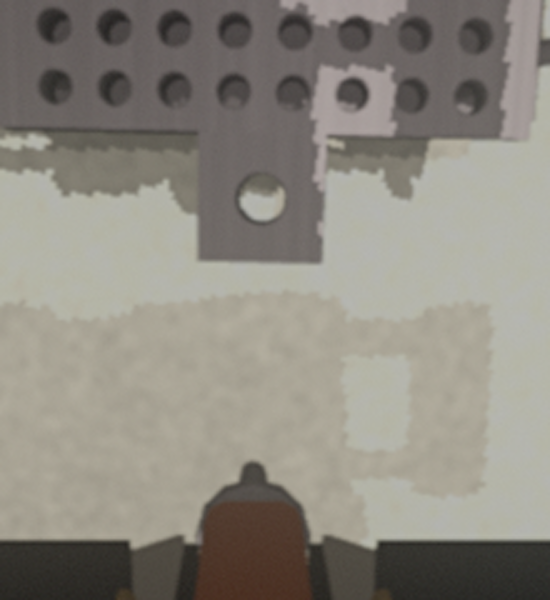

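The holes are now in line: a full bright circle shows at picture (324.6,139.2). I'm taking the drift back to its own hole.

```bash
python3 - <<'E'
from h import *
s=observe();print("hole",onz("wrist",(324.6,139.2),.08,s).round(4))
E
python3 -m pendant '[-0.0384,-0.0251,0,0,0,0,0,-0.0384,-0.0251,0,0,0,0,0,-0.0384,-0.0251,0,0,0,0,0,-0.0384,-0.0251,0,0,0,0,0,-0.0384,-0.0251,0,0,0,0,0,0,0,0,0,0,0,0,0,0,0,0,0,0,0,0,0,0,0,0,0,0]'
python3 - <<'E'
from h import *
s=observe();p=s["position"];print(p.round(4),yaw(s),totool(s,[.5192-p[0],-.1847-p[1],.0964-p[2]]))
E
```

```text
hole [0.5866 0.0897 0.08  ]
clock: 14.22
position: [0.5205, -0.1832, 0.2335]
ee_rot: [-1.952, -2.461, -0.001]
force: [0.5, -0.5, -1.3]
width: 0.196
gripper_force: 50.0
[ 0.5205 -0.1832  0.2335] (np.float64(103.16559162729344), array([ 0.   ,  0.001, -1.   ])) [-0.0012 -0.0017  0.1371]
```

```bash
python3 -m pendant '[-0.0012,-0.0017,0.03,0,0,0,0,0,0,0.04,0,0,0,0,0,0,0.02,0,0,0,0,0,0,0.01,0,0,0,0,0,0,0.01,0,0,0,0,0,0,0,0,0,0,0]'
python3 -m pendant '[0,0,0.01,0,0,0,0,0,0,0.008,0,0,0,0,0,0,0.006,0,0,0,0,0,0,0,0,0,0,0]'
```

```text
clock: 14.98
position: [0.5186, -0.1864, 0.1232]
ee_rot: [-1.955, -2.459, 0.0]
force: [-0.5, 0.4, -0.6]
width: 0.196
gripper_force: 50.0
clock: 15.48
position: [0.5182, -0.1867, 0.0988]
ee_rot: [-1.955, -2.458, 0.001]
force: [0.4, -0.3, -1.2]
width: 0.193
gripper_force: 50.0
```

```bash
python3 -m pendant '[0.0018,0.0005,0,0,0,0,0,0,0,0.002,0,0,0,0,0,0,0,0,0,0,0]'
python3 -m pendant '[0,0,0.0007,0,0,0,0,0,0,0,0,0,0,0.019,0,0,0,0,0,0,0.022,0,0,0,0,0,0,0.03,0,0,0,0,0,0,0.032,0,0,0,0,0,0,0.032]'
```

```text
clock: 15.85
position: [0.5187, -0.1848, 0.0974]
ee_rot: [1.956, 2.459, -0.0]
force: [0.5, -0.2, 0.1]
width: 0.197
gripper_force: 50.0
clock: 16.6
position: [0.5187, -0.1849, 0.0966]
ee_rot: [1.956, 2.459, -0.0]
force: [0.2, -0.1, 0.8]
width: 0.349
gripper_force: 0.0
```

```bash
python3 -m pendant '[0,0,-0.02,0,0,0,0.032,0,0,-0.04,0,0,0,0.032,0,0,-0.042,0,0,0,0.032,0,0,-0.04,0,0,0,0.05,0,0.0296,0,0,0,0,0.05,0,0.0296,0,0,0,0,0.05]'
python3 -m pendant '[0,0,0,0,0,0.1745,0.05,0,0,0,0,0,0.1745,0.05,0,0,0,0,0,0.1745,0.05,0,0,0,0,0,0.1745,0.05,0,0,0,0,0,0.1745,0.05,0,0,0,0,0,0.1745,0.05,0,0,0,0,0,0.1745,0.05,0,0,0,0,0,0.1745,0.05,0,0,0,0,0,0.1745,0.05,0,0,0,0,0,0,0.05]'
python3 - <<'E'
from h import *
s,im=grab("wrist","w6.png");p=s["position"];print(s["clock"],p.round(4),yaw(s),s["joints"].round(2),s["width"],abs(s["dq"]).max())
for name,lo,hi,z in(("blue",(105,110,50),(128,255,255),.091),("orange",(5,130,90),(20,255,255),.12)):
    for c,a,m in blobs(im,lo,hi,60):
        r=rectof(m);w=onz("wrist",c,z,s);b=cv2.boxPoints(r);print(name,c,a,[np.round(v,1) for v in r],w.round(4),totool(s,w-p),[np.round(onz("wrist",q,z,s)[:2],3) for q in b] if name=="blue" else "")
cv2.imwrite("pics/c6.png",cv2.resize(im[130:370,170:490,::-1],(800,600),interpolation=cv2.INTER_CUBIC))
E
```

```text
clock: 17.35
position: [0.5771, -0.1719, 0.2396]
ee_rot: [1.956, 2.456, 0.0]
force: [-0.9, 0.7, 0.2]
width: 0.541
gripper_force: 0.0
clock: 18.6
position: [0.5763, -0.1714, 0.2386]
ee_rot: [3.121, 0.358, -0.0]
force: [-0.2, -0.8, -1.3]
width: 0.547
gripper_force: 0.0
18.6 [ 0.5763 -0.1714  0.2386] (np.float64(13.090909825333217), array([-0., -0., -1.])) [ 0.29  0.4  -0.13  1.62  0.06  1.12 -1.2 ] 0.5473948267187344 0.09157663508488023
blue [355.2  45. ] 1519 [array([355.1,  44.6]), array([22.8, 70.5]), np.float64(16.4)] [ 0.6987 -0.1671  0.091 ] [0.1202 0.0236 0.1476] [array([ 0.677, -0.158]), array([ 0.72 , -0.161]), array([ 0.72 , -0.176]), array([ 0.677, -0.173])]
blue [319.3 203.3] 100 [array([320., 204.]), array([14.,  8.]), np.float64(0.0)] [ 0.5903 -0.1679  0.091 ] [ 0.0144 -0.0003  0.1476] [array([ 0.586, -0.164]), array([ 0.592, -0.163]), array([ 0.594, -0.173]), array([ 0.588, -0.174])]
orange [525.7  44.8] 168 [array([525.7,  43. ]), array([17.1, 22.8]), np.float64(77.9)] [ 0.7162 -0.2649  0.12  ] [0.1151 0.1228 0.1186] 
orange [534.5 101.5] 96 [array([532.8, 101.3]), array([ 8.5, 23.3]), np.float64(45.0)] [ 0.6871 -0.2814  0.12  ] [0.083  0.1323 0.1186] 
orange [183.3 318.6] 149 [array([183.3, 317.2]), array([ 6.2, 29.4]), np.float64(7.6)] [ 0.4935 -0.0919  0.12  ] [-0.0626 -0.0962  0.1186]
```

View pics/c6.png

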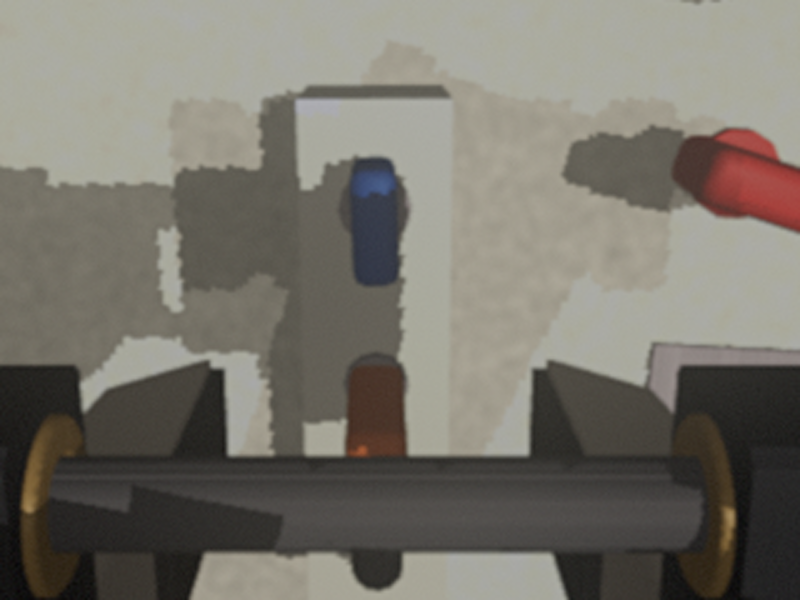

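The drift stands back in its hole at crop (376,400). The bolt knob's top face spans crop x 353-400 and y 157-285, so its centre is (320.4,218.4) in the full picture, aligned with the tool.

```bash
python3 - <<'E'
from h import *
s=observe();p=s["position"];w=onz("wrist",(320.4,218.4),.091,s);print(w.round(4),totool(s,w-p))
E
```

```text
[ 0.5795 -0.1711  0.091 ] [0.0032 0.0005 0.1476]
```

```bash
python3 -m pendant '[0.0024,0.0004,0.03,0,0,0,0.036,0,0,0.04,0,0,0,0.036,0,0,0.04,0,0,0,0.036,0,0,0.03,0,0,0,0.036,0,0,0.02,0,0,0,0.036,0,0,0.006,0,0,0,0.036,0,0,0,0,0,0,0.036,0,0,0,0,0,0,0,0,0,0,0,0,0,0,0,0,0,0,0,0,0]' 40
python3 -m pendant '[0,0,0,0,0,0,0]'
python3 -c "
from h import *
s=observe();print(yaw(s))"
```

```text
clock: 19.9
position: [0.5791, -0.1711, 0.0732]
ee_rot: [-3.121, -0.357, -0.001]
force: [-1.0, 0.6, 4.2]
width: 0.148
gripper_force: 40.0
clock: 20.02
position: [0.5791, -0.1711, 0.0732]
ee_rot: [3.121, 0.357, 0.001]
force: [-1.4, 1.6, 6.5]
width: 0.151
gripper_force: 40.0
(np.float64(13.041667298283503), array([ 0.001,  0.   , -1.   ]))
```

```bash
python3 -m pendant '[0,0,-0.02,0,0,0,0,0,0,-0.04,0,0,0,0,0,0,-0.04,0,0,0,0,0,0,-0.04,0,0,0,0,0.001,-0.042,0,0,0,0,0,0.001,-0.042,0,0,0,0,0,0.001,-0.042,0,0,0,0,0,0.001,-0.042,0,0,0,0,0,0.001,-0.042,0,0,0,0,0,0.001,-0.042,0,0,0,0,0]'
python3 -m pendant '[0,0,0,0,0,0,0,0,0,0,0,0,0,0,0,0,0,0,0,0,0]'
python3 - <<'E'
from h import *
s,im=grab("wrist","w7.png");p=s["position"];print(s["clock"],p.round(4),yaw(s),s["force"].round(2),abs(s["dq"]).max(),s["joints"].round(2))
cv2.imwrite("pics/c7.png",cv2.resize(im[100:340,160:480,::-1],(800,600),interpolation=cv2.INTER_CUBIC))
E
```

```text
clock: 21.28
position: [0.5274, 0.0765, 0.2126]
ee_rot: [3.121, 0.356, 0.0]
force: [1.2, 1.0, -0.4]
width: 0.154
gripper_force: 40.0
clock: 21.65
position: [0.5281, 0.074, 0.2125]
ee_rot: [3.121, 0.353, -0.0]
force: [-0.1, 0.7, -1.4]
width: 0.148
gripper_force: 40.0
21.65 [0.5281 0.074  0.2125] (np.float64(12.896335560903646), array([-0.   , -0.001, -1.   ])) [-0.1   0.68 -1.35] 0.0034398446067527527 [-0.07  0.32 -0.22  1.82  0.08  1.01 -1.67]
```

View pics/c7.png

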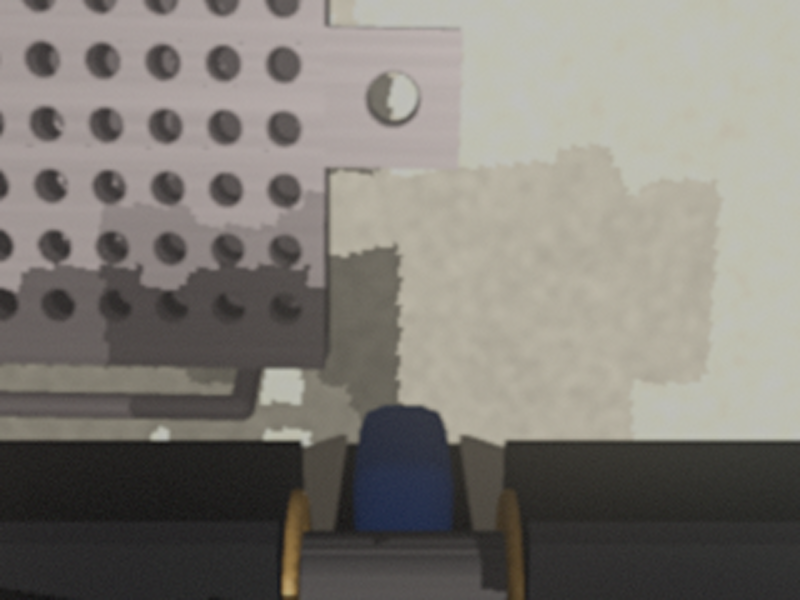

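The hole rim is centred at crop (393.5,98.5), which is (317.4,139.4) in the full picture. The knob's front end is at crop row 406, which tells me how the bolt sits in the grip.

```bash
python3 - <<'E'
from h import *
s=observe();p=s["position"];h=onz("wrist",(317.4,139.4),.08,s);print(p.round(4),h.round(4),totool(s,np.r_[(h-p)[:2],0]))
for col in (383,402,420):
  for dz in(-.0132,.0178):
    k=onz("wrist",(160+col/2.5,100+406/2.5),p[2]+dz,s);print(col,dz,totool(s,k-p))
# knob sides
for col in (358,449): print(totool(s,onz("wrist",(160+col/2.5,100+460/2.5),p[2]-.0132+.0,s)-p))
E
```

```text
[0.5281 0.0741 0.2125] [0.5862 0.0888 0.08  ] [ 0.06   -0.0013 -0.    ]
383 -0.0132 [ 0.0141 -0.0024  0.0132]
383 0.0178 [ 0.0245 -0.0018 -0.0178]
402 -0.0132 [0.0141 0.0007 0.0132]
402 0.0178 [ 0.0245  0.0007 -0.0178]
420 -0.0132 [0.0141 0.0037 0.0132]
420 0.0178 [ 0.0245  0.0031 -0.0178]
[ 0.0047 -0.0066  0.0132]
[0.0047 0.0085 0.0132]
```

```bash
python3 - <<'E'
from h import *
print(np.array(camera_params("wrist")["T_tool_cam"]).round(4).tolist())
s=observe();p=s["position"];t=onz("wrist",(321,250),p[2]-.0815,s);print(totool(s,t-p),yaw(s))
M=R.from_rotvec(s["ee_rot"]).as_matrix();print(M.round(4))
E
```

```text
[[-0.0005, -0.9668, -0.2556, 0.0676], [1.0, -0.0007, 0.0007, 0.0007], [-0.0008, -0.2556, 0.9668, -0.147], [0.0, 0.0, 0.0, 1.0]]
[-0.0011  0.0009  0.0815] (np.float64(12.897124547336402), array([-0.   , -0.001, -1.   ]))
[[ 9.748e-01  2.232e-01 -1.000e-04]
 [ 2.232e-01 -9.748e-01 -6.000e-04]
 [-2.000e-04  6.000e-04 -1.000e+00]]
```

```bash
python3 -m pendant '[0.0312,-0.0009,0,0,0,0,0,0.0312,-0.0009,0,0,0,0,0,0,0,0.03,0,0,0,0,0,0,0.03,0,0,0,0,0,0,0.015,0,0,0,0,0,0,0,0,0,0,0,0,0,0,0,0,0,0]'
python3 - <<'E'
from h import *
s=observe();p=s["position"];print(p.round(4),yaw(s),s["force"].round(2),s["ft_torque"].round(2))
M=R.from_rotvec(s["ee_rot"]).as_matrix();t=np.array([.5281,.0741])+ (M@[.0625,-.0018,0])[:2];print(t,totool(s,np.r_[t-p[:2],0]))
E
```

```text
clock: 22.58
position: [0.589, 0.0913, 0.1387]
ee_rot: [-3.121, -0.356, -0.003]
force: [0.5, 0.3, -0.4]
width: 0.148
gripper_force: 40.0
[0.589  0.0913 0.1387] (np.float64(12.996629727954712), array([ 0.002,  0.   , -1.   ])) [ 0.53  0.28 -0.44] [ 0.07 -0.01 -0.04]
[0.58859407 0.08990973] [-0.0007  0.0012 -0.    ]
```

```bash
python3 -m pendant '[-0.0007,0.0012,0.004,0,0,0,0,0,0,0.004,0,0,0,0,0,0,0,0,0,0,0]'
python3 -m pendant '[0,0,0.002,0,0,0,0,0,0,0.002,0,0,0,0,0,0,0,0,0,0,0]'
```

```text
clock: 22.95
position: [0.5876, 0.0899, 0.1294]
ee_rot: [3.121, 0.356, -0.001]
force: [-0.5, 0.9, -0.1]
width: 0.15
gripper_force: 40.0
clock: 23.32
position: [0.5877, 0.0899, 0.1254]
ee_rot: [3.121, 0.356, -0.001]
force: [0.0, 0.1, -1.2]
width: 0.149
gripper_force: 40.0
```

```bash
python3 -m pendant '[0,0,0.0015,0,0,0,0,0,0,0.0015,0,0,0,0,0,0,0,0,0,0,0]'
python3 -m pendant '[0,0,0.0015,0,0,0,0,0,0,0.0015,0,0,0,0,0,0,0,0,0,0,0]'
```

```text
clock: 23.7
position: [0.5877, 0.0899, 0.1225]
ee_rot: [3.121, 0.356, -0.0]
force: [-0.4, 0.3, -0.8]
width: 0.15
gripper_force: 40.0
clock: 24.08
position: [0.5877, 0.0899, 0.1194]
ee_rot: [3.121, 0.356, -0.0]
force: [-0.4, 1.4, -0.4]
width: 0.152
gripper_force: 40.0
```

```bash
python3 -m pendant '[0,0,0.002,0,0,0,0,0,0,0.002,0,0,0,0,0,0,0,0,0,0,0]'
python3 -m pendant '[0,0,0.002,0,0,0,0,0,0,0.002,0,0,0,0,0,0,0,0,0,0,0]'
```

```text
clock: 24.45
position: [0.5881, 0.0901, 0.1155]
ee_rot: [-3.121, -0.356, -0.001]
force: [0.9, 0.7, -1.1]
width: 0.154
gripper_force: 40.0
clock: 24.82
position: [0.5881, 0.0901, 0.1115]
ee_rot: [-3.121, -0.356, -0.001]
force: [1.9, 1.1, -1.7]
width: 0.151
gripper_force: 40.0
```

```bash
python3 -m pendant '[0,0,0.003,0,0,0,0,0,0,0.003,0,0,0,0,0,0,0,0,0,0,0]'
python3 -m pendant '[0,0,0.003,0,0,0,0,0,0,0.003,0,0,0,0,0,0,0,0,0,0,0]'
python3 -m pendant '[0,0,0.0015,0,0,0,0,0,0,0,0,0,0,0]'
```

```text
clock: 25.2
position: [0.5881, 0.0901, 0.1054]
ee_rot: [-3.121, -0.356, -0.001]
force: [3.9, 2.8, -3.5]
width: 0.149
gripper_force: 40.0
clock: 25.58
position: [0.5881, 0.0901, 0.0994]
ee_rot: [-3.121, -0.356, -0.001]
force: [4.9, 2.7, -3.7]
width: 0.145
gripper_force: 40.0
clock: 25.82
position: [0.5881, 0.0901, 0.0982]
ee_rot: [-3.121, -0.356, -0.001]
force: [3.3, 2.0, 0.5]
width: 0.148
gripper_force: 40.0
```

```bash
python3 -m pendant '[0,0,0.001,0,0,0,0,0,0,0,0,0,0,0]'
python3 -m pendant '[0,0,0,0,0,0,0.016,0,0,0,0,0,0,0.02,0,0,0,0,0,0,0.03,0,0,0,0,0,0,0.034,0,0,0,0,0,0,0.034]'
python3 -m pendant '[0,0,-0.02,0,0,0,0.034,0,0,-0.04,0,0,0,0.034,0,0,-0.04,0,0,0,0.034,0,0,-0.03,0,0,0,0.04,-0.03,0,0,0,0,0,0.05,-0.03,0,0,0,0,0,0.05,0,0,0,0,0,0,0.05,0,0,0,0,0,0,0.05]'
python3 - <<'E'
from h import *
s,im=grab("wrist","w8.png");print(s["clock"],s["position"].round(4),yaw(s),s["force"].round(2))
_,sc=grab("scene","s8.png");_,tp=grab("top","t8.png")
f=lambda i,r:cv2.resize(i[r[0]:r[1],r[2]:r[3],::-1],(400,300),interpolation=cv2.INTER_CUBIC)
cv2.imwrite("pics/c8.png",np.vstack([np.hstack([f(im,(30,270,160,480)),f(sc,(140,320,220,460))]),np.hstack([f(tp,(150,300,170,370)),f(tp,(140,320,330,570))])]))
E
```

```text
clock: 26.08
position: [0.5882, 0.0902, 0.0982]
ee_rot: [-3.121, -0.356, -0.002]
force: [0.4, 1.3, 9.8]
width: 0.147
gripper_force: 40.0
clock: 26.7
position: [0.5877, 0.0899, 0.097]
ee_rot: [3.121, 0.356, -0.001]
force: [-0.9, 0.5, 0.3]
width: 0.366
gripper_force: 0.0
clock: 27.7
position: [0.53, 0.0766, 0.2274]
ee_rot: [-3.121, -0.356, -0.001]
force: [0.6, 0.5, -0.4]
width: 0.541
gripper_force: 0.0
27.7 [0.53   0.0766 0.2274] (np.float64(13.015640715575021), array([ 0.001,  0.   , -1.   ])) [ 0.61  0.5  -0.44]
```

View pics/c8.png

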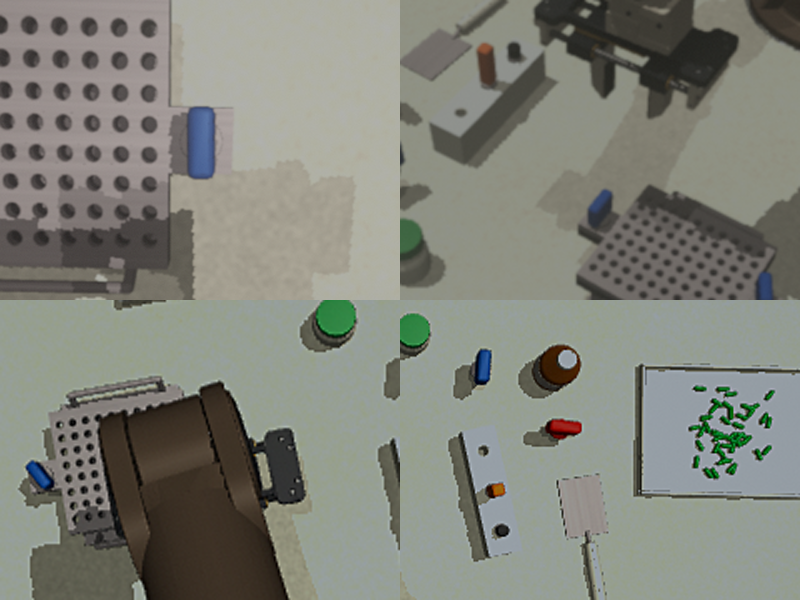

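The bolt is home in the lug (wrist crop at (200,143), scene crop at (599,208)). The drift stands in the middle hole of the stand, the bolt's old hole is empty, and the other things are where they were. I'm handing the job in.

```bash
python3 -c "
from cell import sign_off
print(sign_off())"
```

```text
the job is handed in; nothing more can be done
None
```

The sheet was levered into line with the drift, the drift is back in its own hole in the stand, and the blue bolt is seated in the filler; the job was handed in at about 28 s with wrist forces under 25 N at every reading.

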